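# Hang a sample carrier between its neighbours on the drying rack

## Task

Pick up the sample carrier that stands alone on the bench and lower it from above, between the two carriers already hanging on the drying rack, so that its hook straddles the free middle arm. Rest it lightly on the arm, feel along the arm until the hook drops fully into the arm's notch; let go only once it is down, and leave it hanging there, upright. Be gentle: do not press hard on the rack, leave the two neighbours hanging in their places, and do not disturb the other things on the bench.

Things in the scene. Friction and masses are not known exactly. Their poses are not given: they have to be found in the camera images.
- carrier_grip (a point): The carrier to hang: point in its upright grey grip tab (24 mm along x, 12 along y, 44 high), on the carrier's middle axis, 14 mm below the tab's top, 44 mm above the underside of the hook's bridge. z up. On the rack only fingers closing along x, across the 24 mm, find room; keep fingertips less than 26 mm below this point, to clear the arm once the hook is seated.
- carrier: The same carrier, 56 x 39 x 142 mm, 0.15 to 0.3 kg, standing alone: two aluminium boxes (56 x 12 x 50) with a 15 mm gap between them, joined above by an inverted-U steel hook (10 mm along x, 15 mm inside along y, bridge underside 84 mm up), tab on top. Origin at the centre of its underside. x, along which the gap runs open, must lie along the arm, either way round.
- middle_arm (a point): Middle of the free middle arm's flat top, 125 mm above the bench. x along the arm to the back plate (62 mm behind), y across the arms to the left, z up. Arm 10 mm wide, usable from 52 mm before this point (end stop 5 mm high) to 52 mm behind. Its top has one notch, 13 mm long in x, 8 mm deep, centre anywhere within 15 mm before or behind this point: different each time, not measured.
- rack: The fixed drying rack: base 145 x 165 x 12 mm, back plate, three parallel arms 42.5 mm apart; origin on the bench under middle_arm, same axes. Finding the notch: a hook resting on the arm's top and slid along x under a light push of 2 to 8 N drops 8 mm where its 10 mm fit the notch's 13 mm; the notch's end walls then stop it.
- neighbour_left: Same make as the carrier (the same sizes and frame), already seated in the notch of the left arm of the rack, 33 mm above the bench; origin at the centre of its underside, z up, x along the arm. Its outer walls leave only about 3.5 mm to a carrier that hangs centred on the middle arm. To be left hanging where it is.
- neighbour_right: Same make as the carrier (the same sizes and frame), already seated in the notch of the right arm of the rack, 33 mm above the bench; origin at the centre of its underside, z up, x along the arm. Its outer walls leave only about 3.5 mm to a carrier that hangs centred on the middle arm. To be left hanging where it is.
- timer: Bystander: small white timer, 43 x 66 x 61 mm, left of the rack near the front; origin under its centre; not to be disturbed.
- weight_200g: Bystander: brass weight, 36 mm wide, 40 mm high, behind and to the right of the carrier; origin under its centre; not to be disturbed.

How it is judged (in metres and radians):
On the way, in this order (a step that is already met when the one before it is completed fails the run):
1. the carrier is held above the middle arm, its underside above the arm's top (z of carrier_grip in the frame of middle_arm above 0.131 m and horizontal distance between carrier_grip and middle_arm below 0.035 m), for 0.1 s.
2. the carrier's hook straddles the middle arm, between the neighbours (z of carrier_grip in the frame of middle_arm between 0.0405 and 0.062 m and y of carrier_grip in the frame of middle_arm between -0.006 and 0.006 m), for 0.1 s.
3. still in the gripper's touch, the carrier's hook is down in the notch (z of carrier_grip in the frame of middle_arm between 0.033 and 0.039 m and y of carrier_grip in the frame of middle_arm between -0.006 and 0.006 m and angle between carrier_grip's own z axis and vertical below 0.12 rad and contact force between carrier and the fingers above 0.5 N), for 0.1 s.
At the end, for the whole second after the job is handed in: The carrier hangs at rest, hook fully down in the middle arm's notch (tab point 33 to 39 mm above the arm's top, within 6 mm of its middle plane and 20 mm of its mid-length), upright within 0.12 rad; both neighbours hang upright within 0.12 rad and 8 mm of where they were (z of carrier_grip in the frame of middle_arm between 0.033 and 0.039 m and y of carrier_grip in the frame of middle_arm between -0.006 and 0.006 m and x of carrier_grip in the frame of middle_arm between -0.02 and 0.02 m and angle between each of carrier_grip, neighbour_left, neighbour_right's own z axis and vertical below 0.12 rad and angular speed of carrier below 0.3 rad/s and linear speed of carrier below 0.03 m/s and distance of each of neighbour_left, neighbour_right from where it was at the start of the episode below 0.008 m); the robot touches nothing.
It fails at once if the carrier presses on the rack with more than 30 N (contact force between carrier and rack above 30 N).
It fails at once if the gripper presses on the rack with more than 30 N (contact force between the arm and rack above 30 N).
It fails at once if a neighbour is dislodged: moved by more than 15 mm (distance of any of neighbour_left, neighbour_right from where it was at the start of the episode above 0.015 m).
It fails at once if a neighbour is pushed by the carrier with more than 12 N (contact force between carrier and neighbour_left above 12 N or contact force between carrier and neighbour_right above 12 N).
It fails at once if another thing on the bench is moved by more than 30 mm (distance of any of timer, weight_200g from where it was at the start of the episode above 0.03 m).
It also fails if it takes over 59 s, if anything falls off the work surface, if the arm or the gripper's body presses on something with over 40 N, if the wrist force passes 120 N, or if a joint passes its speed limit or range.

## Robot

A 6-joint arm with a two-finger parallel gripper is mounted at the origin on a cart in front of the work surface, level with it; the furniture and walls round the work are solid. World frame = base frame: x ahead of the robot, y to its left, z up, the work surface at z = 0. Lengths are in mm, angles in rad, forces in N, time in s.
With the tool pointing down it reaches from about 400 to 825 mm from the base axis. Payload 7 kg.
Tool frame: the origin (TCP) lies on the centre line of the jaws, within the pads' length; the fingertips stand ctrl.nose_length ahead of it and the grasp point (between the pads) lies 8 mm behind it (ctrl.nose_length is the distance from the TCP to the fingertips, in mm); z points along the fingers, y is the line along which they close (so a half turn about z gives the same grasp; the last joint's range is limited). The gripper opens to 88 mm and grips with 3 to 60 N. Pads are 19 mm wide; open, the fingers measure 130 mm over their backs; the gripper's body (78 mm by 193 mm) begins 47 mm behind the grasp point.
Start: joints at [-0.867, 0.359, 0.012, 0, -1.224, -0.288], TCP at [272.619, -617.474, 237.561] pointing down, gripper open.
Joint ranges: [-3.07, 3.07], [-1.43, 2.12], [-1.02, 1.25], [-3.03, 1.67], [-3.05, -0], [-3.03, 3.03]. Speed limits (rad/s): [2.39, 2.39, 3.01, 3.14, 3.14, 3.14].

## Interface

Orientations are given as a rotation vector (axis times angle).
In Python, from workcell import sensors, optics, workorder, ctrl gives the robot as it stands.
- The arm moves only by the tool carry_out, never from a script. Its argument "motion" is a list that holds one entry, the list of rows, each a list of 4 numbers: the shift along the tool's x, y, z in m, then the turn about the tool's z in degrees. In form: [[[tx, ty, tz, yaw], ...]]. A call has exactly 5 rows; each row is the pose to reach, as a shift and turn from the pose commanded when the call began, along the tool's axes at that moment; what a row does not reach only later rows make up. A row lasts 1/8 s, in which the tool goes at most 62.5 mm and 10.7 degrees, less where a joint would pass 70% of its speed; a pose out of reach is approached as far as the arm can. A call with a gripper value outside its range is refused whole. "gripper" is the closure, from 0 (fully open) to 1 (shut), set as the call begins (left out, the last holds). The fingers move at their own pace and stop on an object; "newtons" is the grip in N (left out, the last holds). Time passes only in rows, so rows that repeat a pose let the fingers close, or fill a call up. It gives the time, the measured TCP pose, the force, the opening and the grip force at its end, in the units of the state.
- sensors.get_obs(): the state, without advancing time (a new reading comes with each control period).
- optics.capture(name): name is "scene" or "top" or "wrist"; returns (picture, depth): 420x560x3 uint8, blue, green, red; 420x560 float32, mm along the optical axis (not along the pixel's ray), 0 where there is no reading.
- optics.camera_params(name): a dict with "fovy" (degrees; the focal length in pixels is half the picture's height over the tangent of half this angle, whatever the lens; pixels are square), "cx", "cy" (the principal point, pixels), "k1" (the pictures are not rectified: a ray, as slopes to the right and down, at radius r is drawn at 1 + k1 r^2 times it, then the intrinsics apply), "R" (3x3) and "t" (3): a world point X has camera coordinates R X + t. Camera axes: x right, y down, z forward; pixel columns grow to the right and rows downward; lengths in mm; the calibration is good to about 2 mm. A picture is of the moment at which its call begins: read the wrist's pose just before it. camera_params takes no time and is no camera call; for the wrist camera it gives the pose at the moment of the call.
- workorder.finish_job(): hands the job in; it is judged then, once.
The state is a dict: "time": time; "qpos": joint angles; "dq": joint speeds; "tau": joint torques, N m; "position": TCP position; "eef_rot": TCP orientation; "force": force on the tool from outside, world axes, zero at the start; "moment": the same for the moment, N m; "grip_width": opening from 0.0 (shut) to 1.0 (fully open); "grasp_force": force on a finger pad.
Only numpy, scipy, OpenCV 4.12 (cv2) and the standard library are available. Lean on these libraries where they do the work, as an engineer would, in place of code of your own. Each camera call takes 0.05 s, during which the arm holds its last target. There are 200 camera calls.

## Working session

There is one attempt and no reset: what is moved stays moved. The work goes in short steps, Python scripts to look and compute and a tool call to move; the robot and the scene stay as the last step left them, time stands still between calls to the robot, and variables do not carry over. Pictures are saved under pics/ and viewed, at most 10 in all, crops included, and the job is handed in when it is done.

Besides the shell and the picture viewer there is one more tool, called after "Request:" as a command line: name --argument value ..., lists and objects as JSON in quotes. carry_out: Moves the arm, as the interface text tells. Its arguments: {"type":"object","properties":{"motion":{"type":"array","items":{"type":"array","items":{"type":"array","items":{"type":"number"}}}},"gripper":{"type":"number"},"newtons":{"type":"number"}},"required":["motion"]}

```bash
mkdir -p pics; python3 - <<'E'
from workcell import sensors, optics, ctrl
import cv2,numpy as np
print(sensors.get_obs(), ctrl.nose_length)
for n in ("scene","top"):
    p,d=optics.capture(n); cv2.imwrite(f"pics/{n}0.png",p); np.save(n+"_d.npy",d); np.save(n+"_p.npy",p)
    print(n,optics.camera_params(n))
E
```

```text
{'time': 0.0, 'qpos': array([-8.66910363e-01,  3.59400516e-01,  1.10581400e-02, -3.49742036e-04,
       -1.22407016e+00, -2.88066618e-01]), 'dq': array([-0.00076159, -0.00162741,  0.00147645, -0.00040052, -0.00091937,
       -0.00048172]), 'tau': array([-4.05343872e-04, -5.82710123e+01,  2.93040562e+01,  6.99718907e+00,
        6.58313889e-03, -1.79835492e-04]), 'position': array([ 272.43089699, -617.07602252,  236.6136015 ]), 'eef_rot': array([ 6.48189662e-01, -3.07350503e+00, -2.47826634e-03]), 'force': array([-0.64063459,  0.1793942 ,  0.04140828]), 'moment': array([-0.04317424,  0.01059758, -0.00791379]), 'grasp_force': 0.0, 'grip_width': 1.0006753451379542} 11.0
scene {'fovy': 47.62712967007441, 'cx': 269.46732646682176, 'cy': 206.28214601600607, 'k1': -0.010340271035792607, 'R': array([[-0.67843109, -0.73458933,  0.01047706],
       [-0.53073709,  0.48020253, -0.69837216],
       [ 0.50798563, -0.47935795, -0.71565813]]), 't': array([377.9830714 , 312.52256839, 784.6209383 ])}
top {'fovy': 47.57835733202308, 'cx': 275.51045937873533, 'cy': 206.42636005315563, 'k1': -0.05613947227779583, 'R': array([[-0.01544182, -0.99980667, -0.01217256],
       [-0.98151547,  0.01747965, -0.19058289],
       [ 0.19075881,  0.00900461, -0.98159564]]), 't': array([  78.67226723,  516.90943232, 1059.45977305])}
```

View pics/scene0.png

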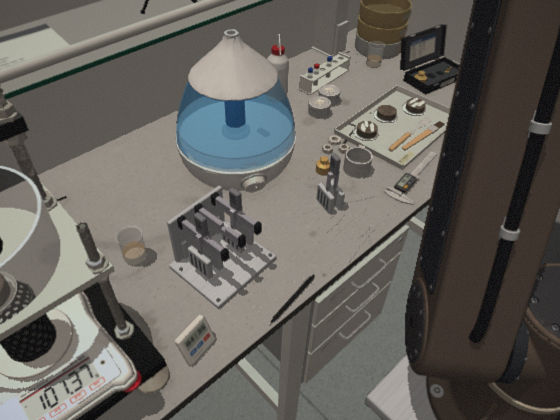

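View pics/top0.png

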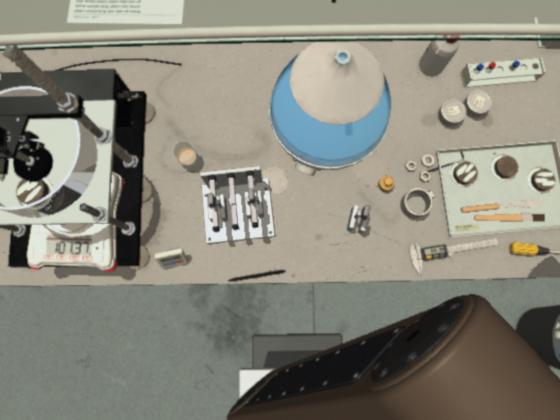

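The scene view has the rack near (220,250) and the carrier near (330,185). In the top view the rack is at (237,205), the carrier at (360,217), the weight at (387,183) and the timer at (172,258). Next I'll take 3D points from both views.

```bash
cat > h.py <<'E'
import numpy as np,cv2
from workcell import optics
def K(c):
    f=210/np.tan(np.radians(c["fovy"])/2); return f
def slopes(c,u,v):
    f=K(c); x=(np.asarray(u,float)-c["cx"])/f; y=(np.asarray(v,float)-c["cy"])/f
    a,b=x.copy(),y.copy()
    for _ in range(8):
        s=1+c["k1"]*(a*a+b*b); a,b=x/s,y/s
    return a,b
def cloud(c,d):
    v,u=np.mgrid[:d.shape[0],:d.shape[1]]; a,b=slopes(c,u,v)
    P=np.stack([a*d,b*d,d],-1)-c["t"]; return P@c["R"]
def onplane(c,u,v,z):
    a,b=slopes(c,u,v); D=np.array([a,b,1.])@c["R"]; C=-c["R"].T@c["t"]
    return C+D*(z-C[2])/D[2]
def proj(c,X):
    p=c["R"]@np.asarray(X,float)+c["t"]; a,b=p[0]/p[2],p[1]/p[2]; s=1+c["k1"]*(a*a+b*b)
    return c["cx"]+K(c)*a*s, c["cy"]+K(c)*b*s
E
python3 - <<'E'
from h import *
for n,boxes in (("top",{"car":(340,195,380,240),"rack":(195,160,280,250)}),("scene",{"car":(305,140,352,220),"rack":(160,175,285,310)})):
    c=optics.camera_params(n); d=np.load(n+"_d.npy"); p=np.load(n+"_p.npy"); W=cloud(c,d)
    for k,(a,b,e,f) in boxes.items():
        w=W[b:f,a:e].reshape(-1,3); w=w[(d[b:f,a:e]>0).ravel()]
        print(n,k,"bench z",np.round(np.percentile(w[:,2],[1,10,50,90,99]),1))
        for lo,hi in ((100,120),(120,150),(150,172),(172,190)) if k=="rack" else ((40,60),(75,100),(100,134),(134,150)):
            q=w[(w[:,2]>lo)&(w[:,2]<hi)]
            if len(q): print(lo,hi,len(q),np.round(q.min(0)),np.round(np.median(q,0)),np.round(q.max(0)))
        cr=p[b:f,a:e]; cv2.imwrite(f"pics/{n}_{k}.png",cv2.resize(cr,None,fx=6,fy=6,interpolation=cv2.INTER_CUBIC))
a=cv2.imread("pics/top_rack.png");b=cv2.imread("pics/top_car.png")
H=max(a.shape[0],b.shape[0]); o=np.zeros((H,a.shape[1]+b.shape[1],3),np.uint8);o[:a.shape[0],:a.shape[1]]=a;o[:b.shape[0],a.shape[1]:]=b
cv2.imwrite("pics/topcrops.png",o);print(o.shape)
E
```

```text
top car bench z [ -4.7  -2.4   0.9  51.2 142.7]
40 60 194 [ 458. -147.   40.] [ 480. -115.   50.] [519. -99.  59.]
75 100 27 [ 481. -135.   76.] [ 488. -115.   95.] [ 496. -111.  100.]
100 134 35 [ 477. -135.  101.] [ 483. -118.  112.] [ 498. -115.  133.]
134 150 67 [ 477. -133.  134.] [ 488. -124.  142.] [ 501. -116.  147.]
top rack bench z [ -3.7  -1.   12.  126.7 174.9]
100 120 225 [453. 103. 100.] [548. 161. 114.] [588. 233. 120.]
120 150 1083 [452. 102. 120.] [548. 164. 127.] [595. 235. 148.]
150 172 46 [502. 113. 150.] [511. 199. 163.] [533. 212. 172.]
172 190 120 [503. 115. 172.] [518. 198. 175.] [532. 211. 179.]
scene car bench z [ -5.3  -3.6  -0.6  48.9 138. ]
40 60 295 [ 458. -272.   40.] [ 488. -125.   47.] [582. -98.  60.]
75 100 82 [ 478. -134.   75.] [ 488. -117.   88.] [ 500. -107.  100.]
100 134 123 [ 476. -125.  101.] [ 484. -118.  118.] [ 503. -113.  134.]
134 150 57 [ 477. -131.  134.] [ 488. -120.  139.] [ 501. -113.  142.]
scene rack bench z [ -4.9  -3.1   8.8 121.8 166.6]
100 120 1096 [452. 103. 100.] [518. 167. 111.] [589. 237. 120.]
120 150 1526 [453. 103. 120.] [528. 166. 125.] [596. 237. 150.]
150 172 229 [501. 114. 150.] [512. 200. 162.] [533. 214. 172.]
172 190 101 [503. 117. 172.] [517. 201. 174.] [534. 213. 176.]
(540, 750, 3)
```

View pics/topcrops.png

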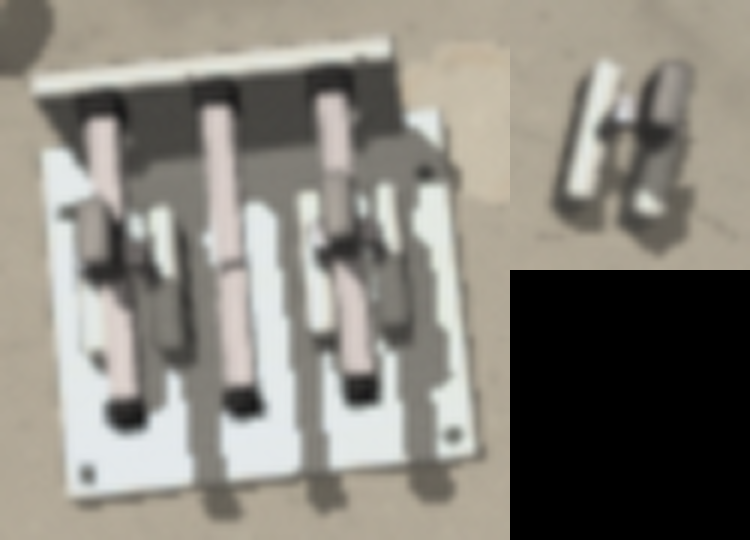

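The crop shows the middle arm from crop (218,90) to (243,400), with its notch visible at (230,263). The carrier's two boxes stand at crop (593,130) and (663,140). Next I fit the poses.

```bash
python3 - <<'E'
from h import *
for n in ("top","scene"):
    c=optics.camera_params(n); d=np.load(n+"_d.npy"); p=np.load(n+"_p.npy"); W=cloud(c,d)
    # carrier
    x,y,z=W[...,0],W[...,1],W[...,2]
    for nm,(lo,hi) in {"box":(46,56),"tab":(132,150)}.items():
        m=(x>445)&(x<530)&(y>-155)&(y<-85)&(z>lo)&(z<hi)
        r=cv2.minAreaRect(np.float32(W[m][:,:2])); print(n,nm,m.sum(),np.round(r[0],1),np.round(r[1],1),round(r[2],1),"z",np.median(z[m]).round(1),"mean",W[m].mean(0).round(1))
    # arm tops: pink colour
    hsv=cv2.cvtColor(p,cv2.COLOR_BGR2HSV).astype(int); print(n,hsv[190,232] )
    b,g,r_=[p[...,i].astype(int) for i in range(3)]
    m=(x>440)&(x<600)&(y>90)&(y<245)&(z>119)&(z<131)&(r_>150)
    k,l=cv2.connectedComponents(m.astype(np.uint8))
    for i in range(1,k):
        q=W[l==i]
        if len(q)<40: continue
        f=cv2.fitLine(np.float32(q[:,:2]),cv2.DIST_HUBER,0,.01,.01).ravel()
        if f[0]<0:f[:2]*=-1
        print("arm",len(q),f.round(3),"deg",np.degrees(np.arctan2(f[1],f[0])).round(2),q.min(0).round(),q.max(0).round(),"z",np.median(q[:,2]).round(1))
    # base
    m=(x>420)&(x<620)&(y>70)&(y<260)&(z>6)&(z<20)&(b>190)
    r=cv2.minAreaRect(np.float32(W[m][:,:2]));print("base",r,np.median(z[m]))
c=optics.camera_params("top")
print("notch",onplane(c,233.3,203.8,125)); print(onplane(c,195+243/6,160+400/6,125),onplane(c,195+218/6,160+90/6,125))
E
```

```text
top box 165 [ 488.7 -124.4] [39.6 55.5] 74.7 z 49.9 mean [ 484.9 -119.2   49.8]
top tab 68 [ 488.2 -124.1] [11.9 24.3] 71.9 z 141.9 mean [ 487.9 -123.6  141.4]
top [  8  18 216]
arm 185 [ 1.02000e-01 -9.95000e-01  5.85350e+02  1.68736e+02] deg -84.15 [575. 102. 124.] [595. 235. 131.] z 128.7
arm 56 [9.94000e-01 1.14000e-01 5.59208e+02 1.23859e+02] deg 6.53 [545. 118. 121.] [573. 129. 128.] z 125.5
arm 116 [9.97000e-01 8.10000e-02 5.40664e+02 1.64711e+02] deg 4.63 [512. 157. 120.] [569. 171. 131.] z 125.5
arm 62 [9.88000e-01 1.56000e-01 5.49073e+02 2.07723e+02] deg 9.0 [531. 203. 122.] [566. 213. 129.] z 125.9
arm 80 [9.89000e-01 1.48000e-01 4.89779e+02 1.17724e+02] deg 8.5 [472. 112. 121.] [511. 123. 130.] z 125.3
arm 80 [9.87000e-01 1.61000e-01 4.82441e+02 2.02416e+02] deg 9.28 [460. 196. 120.] [503. 207. 131.] z 125.7
arm 69 [  1.     -0.    483.792 159.331] deg -0.01 [468. 153. 120.] [499. 164. 129.] z 125.4
base ((520.02685546875, 163.67654418945312), (142.25027465820312, 162.17108154296875), 5.498354911804199) 12.574930492274397
scene box 158 [ 488.8 -121.6] [38.8 54.7] 75.9 z 48.3 mean [ 487.  -118.9   48.7]
scene tab 66 [ 489.3 -121.3] [12.4 26.9] 74.0 z 138.5 mean [ 487.2 -120.3  137.9]
scene [  9  15 118]
arm 165 [ 9.10000e-02 -9.96000e-01  5.85536e+02  1.73502e+02] deg -84.8 [578. 106. 124.] [596. 235. 131.] z 127.4
base ((0.0, 0.0), (0.0, 0.0), 0.0) nan
notch [511.06184722 161.10128292 125.        ]
[460.71791463 156.28672714 125.        ] [575.81668299 165.55738555 125.        ]
  return _methods._mean(a, axis=axis, dtype=dtype,
  ret = ret.dtype.type(ret / rcount)
```

```bash
cat >> h.py <<'E'
from scipy.spatial.transform import Rotation as Ro
from workcell import sensors
def rel(target,yawdeg):
    "shift (m, tool axes) and turn so TCP is at target with tool y along yawdeg (mod 180)"
    o=sensors.get_obs(); R=Ro.from_rotvec(o["eef_rot"]).as_matrix()
    s=R.T@(np.asarray(target,float)-o["position"])/1000
    cur=np.degrees(np.arctan2(R[1,1],R[0,1])); dy=-(yawdeg-cur)   # tool z down: turn about tool z is reversed
    dy=(dy+90)%180-90
    return s.round(4),round(dy,2)
E
python3 - <<'E'
from h import *
o=sensors.get_obs();R=Ro.from_rotvec(o["eef_rot"]).as_matrix();print(R.round(3));print(rel((488.5,-122.5,240),-15.3))
c=optics.camera_params("wrist");print(c["fovy"],(-c["R"].T@c["t"]-o["position"]),c["R"].round(3))
E
```

```text
[[-0.915 -0.404 -0.001]
 [-0.404  0.915  0.001]
 [ 0.     0.001 -1.   ]]
(array([-0.3974,  0.3653, -0.0028]), np.float64(-50.88))
69.73104896468556 [-70.96861638 -30.84200772 146.69648358] [[-0.403  0.915  0.002]
 [ 0.877  0.385  0.286]
 [ 0.261  0.117 -0.958]]
```

Request:
carry_out --motion '[[[-0.04,0.0365,0,-5],[-0.08,0.073,0,-10],[-0.12,0.1095,0,-15],[-0.16,0.146,0,-20],[-0.2,0.1825,0,-25]]]' --gripper 0

```text
time: 0.72
position: [382.1, -368.0, 237.3]
eef_rot: [1.302, -2.859, -0.0]
force: [0.5, -0.3, -0.0]
grip_width: 0.999
grasp_force: 0.0
```

```bash
python3 - <<'E'
from h import *
o=sensors.get_obs();print(o["position"],o["qpos"]);print(rel((488.5,-122.5,237),-15.3))
E
```

```text
[ 382.14920323 -368.02155219  237.34105235] [-3.96773126e-01  1.21043326e-01 -3.04996336e-01 -1.44616907e-04
 -1.14505152e+00 -3.19124030e-01]
(array([-0.255 ,  0.0809,  0.0004]), np.float64(-25.72))
```

Request:
carry_out --motion '[[[-0.05,0.016,0,-5],[-0.1,0.032,0,-10],[-0.155,0.049,0,-15.5],[-0.205,0.065,0,-20.5],[-0.255,0.081,0,-25.7]]]'

```text
time: 1.35
position: [489.0, -122.7, 237.5]
eef_rot: [1.906, -2.497, -0.0]
force: [0.1, -0.9, -0.4]
grip_width: 0.997
grasp_force: 0.0
```

Request:
carry_out --motion '[[[0,0,0,0],[0,0,0,0],[0,0,0,0],[0,0,0,0],[0,0,0,0]]]'

```text
time: 1.98
position: [488.6, -125.1, 237.6]
eef_rot: [-1.9, 2.502, -0.0]
force: [0.1, 0.0, -0.2]
grip_width: 0.997
grasp_force: 0.0
```

```bash
python3 - <<'E'
from h import *
c=optics.camera_params("wrist"); o=sensors.get_obs(); p,d=optics.capture("wrist"); cv2.imwrite("pics/w1.png",p)
print(o["position"],rel((488.5,-122.5,120),-15.3)); W=cloud(c,d);x,y,z=W[...,0],W[...,1],W[...,2]
for nm,(lo,hi) in {"box":(46,56),"tab":(136,150)}.items():
    m=(x>445)&(x<530)&(y>-160)&(y<-85)&(z>lo)&(z<hi)
    r=cv2.minAreaRect(np.float32(W[m][:,:2])); print(nm,m.sum(),r,np.median(z[m]))
print(proj(c,(488.5,-122.5,142)))
E
```

```text
[ 488.56919722 -125.12615484  237.60729309] (array([-0.0024,  0.0008,  0.1176]), np.float64(-0.24))
box 695 ((490.2416076660156, -125.19996643066406), (37.540374755859375, 55.16127014160156), 74.35218811035156) 49.30776449550761
tab 393 ((490.2864074707031, -125.13597869873047), (12.112696647644043, 23.230817794799805), 72.95960235595703) 141.06820481416375
(np.float64(281.43983504088754), np.float64(219.54713053650528))
```

View pics/w1.png

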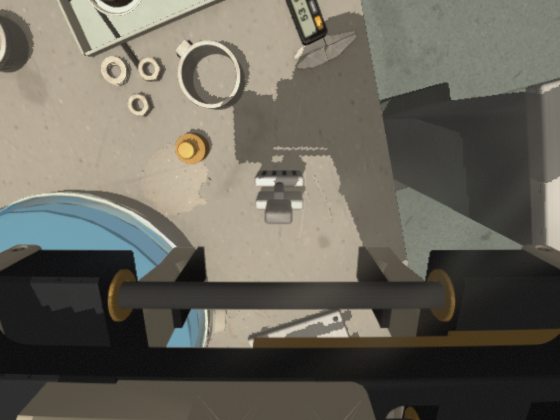

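The wrist view shows the tab at (280,215), centred between the fingers (204 to 358). All three cameras agree to about 2 mm, so I'll descend.

Request:
carry_out --motion '[[[-0.001,-0.0005,0.03,0],[-0.001,-0.0005,0.06,0],[-0.001,-0.0005,0.09,0],[-0.001,-0.0005,0.11,0],[-0.001,-0.0005,0.1175,0]]]'

```text
time: 2.65
position: [488.9, -123.9, 119.0]
eef_rot: [1.901, -2.499, -0.002]
force: [-0.3, 0.4, 0.6]
grip_width: 1.003
grasp_force: 0.0
```

Request:
carry_out --motion '[[[0,0,0,0],[0,0,0,0],[0,0,0,0],[0,0,0,0],[0,0,0,0]]]' --gripper 1 --newtons 25

```text
time: 3.28
position: [489.6, -123.6, 120.3]
eef_rot: [-1.902, 2.5, -0.0]
force: [-0.8, 0.3, -0.2]
grip_width: 0.492
grasp_force: 0.0
```

Request:
carry_out --motion '[[[0,0,0,0],[0,0,0,0],[0,0,0,0],[0,0,0,0],[0,0,0,0]]]'

```text
time: 3.9
position: [489.4, -123.6, 119.9]
eef_rot: [1.902, -2.5, -0.0]
force: [0.5, -0.2, -1.3]
grip_width: 0.27
grasp_force: 25.0
```

Request:
carry_out --motion '[[[0,0,-0.02,0],[0,0,-0.06,0],[0,0,-0.11,0],[0,0,-0.16,0],[0,0,-0.19,0]]]'

```text
time: 4.53
position: [489.8, -123.7, 312.6]
eef_rot: [-1.901, 2.499, -0.002]
force: [0.9, -0.4, -3.0]
grip_width: 0.273
grasp_force: 25.0
```

```bash
python3 - <<'E'
from h import *
o=sensors.get_obs();print(o["position"],o["force"]);print(rel((515,162,310),5.4))
E
```

```text
[ 489.77485326 -123.70082809  312.57730717] [ 0.87517406 -0.37089324 -3.02910703]
(array([-0.2821,  0.0519,  0.0027]), np.float64(-20.88))
```

Request:
carry_out --motion '[[[-0.02,0.004,0,-2],[-0.05,0.01,0,-4],[-0.085,0.016,0,-6],[-0.12,0.022,0,-8],[-0.155,0.029,0,-11]]]'

```text
time: 5.15
position: [502.5, 34.5, 309.7]
eef_rot: [2.134, -2.305, -0.001]
force: [0.3, 0.7, -1.6]
grip_width: 0.271
grasp_force: 25.0
```

```bash
python3 - <<'E'
from h import *
o=sensors.get_obs();print(o["position"],o["force"]);print(rel((515,162,310),5.4))
E
```

```text
[502.52904229  34.5225178  309.67943499] [ 0.27951676  0.72455644 -1.62131728]
(array([-0.1281, -0.0026, -0.0003]), np.float64(-9.8))
```

Request:
carry_out --motion '[[[-0.035,-0.001,0,-3],[-0.07,-0.0015,0,-6],[-0.1,-0.002,0,-8],[-0.12,-0.0025,0,-9.8],[-0.128,-0.0025,0,-9.8]]]'

```text
time: 5.78
position: [515.3, 161.6, 309.6]
eef_rot: [2.322, -2.114, -0.001]
force: [-0.5, -0.9, -2.6]
grip_width: 0.273
grasp_force: 25.0
```

Request:
carry_out --motion '[[[0,0,0,0],[0,0,0,0],[0,0,0,0],[0,0,0,0],[0,0,0,0]]]'

```text
time: 6.4
position: [515.4, 160.7, 310.1]
eef_rot: [-2.322, 2.116, -0.0]
force: [-0.1, 0.0, -2.8]
grip_width: 0.267
grasp_force: 25.0
```

```bash
python3 - <<'E'
from h import *
o=sensors.get_obs();print(o["time"],o["position"],o["force"],rel((515,162,310),5.4))
for n in ("wrist","top","scene"):
    c=optics.camera_params(n); p,d=optics.capture(n); cv2.imwrite(f"pics/{n}2.png",p); np.save(n+"2_d.npy",d);np.save(n+"2_p.npy",p);np.save(n+"2_c.npy",c,allow_pickle=True)
    W=cloud(c,d);x,y,z=W[...,0],W[...,1],W[...,2]
    m=(x>465)&(x<565)&(y>120)&(y<205)&(z>190)&(z<245); 
    r=cv2.minAreaRect(np.float32(W[m][:,:2])) if m.sum()>10 else 0; print(n,m.sum(),r, np.percentile(z[m],[2,50,98]).round() if m.any() else 0)
w=np.load("wrist2_p.npy");s=np.load("scene2_p.npy")[150:290,150:330];t=np.load("top2_p.npy")[120:260,170:310]
s=cv2.resize(s,None,fx=2,fy=2);t=cv2.resize(t,None,fx=2,fy=2)
o=np.zeros((580,640,3),np.uint8);o[:280,:360]=s;o[:280,360:640]=t;o[280:,:400]=cv2.resize(w,(400,300));cv2.imwrite("pics/m2.png",o)
E
```

```text
6.4 [515.42825147 160.67196374 310.14714421] [-0.11710218  0.0067924  -2.75042756] (array([-0.0014,  0.0003,  0.0001]), np.float64(-0.1))
wrist 3347 ((515.243896484375, 158.55599975585938), (56.02396011352539, 38.1939811706543), 5.3840813636779785) [195. 237. 241.]
top 58 ((497.3847351074219, 159.0157012939453), (17.570180892944336, 41.19076156616211), 21.59665298461914) [199. 238. 243.]
scene 1071 ((513.1829833984375, 162.48480224609375), (57.1157112121582, 40.79722595214844), 5.0800461769104) [193. 224. 241.]
```

View pics/m2.png

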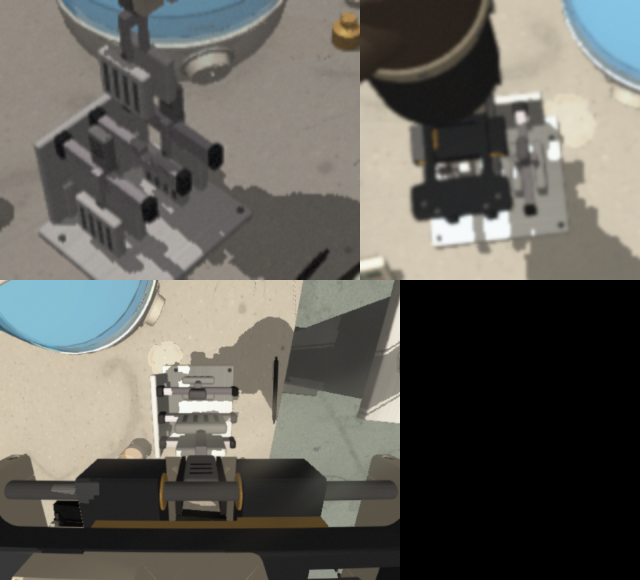

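The scene view (left) shows the carrier held above the middle arm with the neighbours hanging. Next I measure carrier and arm in the same camera, in the rack's axes.

```bash
cat > m.py <<'E'
from h import *
a=np.radians(5.4); Rz=np.array([[np.cos(a),np.sin(a)],[-np.sin(a),np.cos(a)]])
def rk(W): # rack-axes about nominal (520,162)
    return (W[...,:2]-[520,162])@Rz.T
def measure(n,c,d,zb):
    W=cloud(c,d); q=rk(W); X,Y,Z=q[...,0],q[...,1],W[...,2]; ok=d>0
    for k in (-1,0,1):
        for lo,hi in ((-60,-52),(-50,-25),(22,50)):
            m=ok&(X>lo)&(X<hi)&(abs(Y-42.5*k)<12)&(Z>118)&(Z<131)
            if m.sum()>15:
                y=Y[m]; top=m&(Z>122.5); print(n,"arm",k,(lo,hi),m.sum(),"Y 3..97%",np.percentile(y,[3,97]).round(1),"mid",np.percentile(y,[3,97]).mean().round(1),"Xmin",X[m].min().round(1),"z",np.median(Z[top]).round(1))
    m=ok&(abs(X)<45)&(abs(Y)<24)&(Z>zb)&(Z<zb+52)
    if m.sum()>50:
        r=cv2.minAreaRect(np.float32(q[m])); print(n,"carrier",m.sum(),"pct",np.percentile(X[m],[1,99]).round(1),np.percentile(Y[m],[1,99]).round(1),np.round(r[0],1),np.round(r[1],1),round(r[2],1),"zmin,max",np.percentile(Z[m],[1,99]).round())
    for k in (-1,1):
        m=ok&(abs(X)<45)&(abs(Y-42.5*k)<21)&(Z>40)&(Z<86)
        print(n,"neigh",k,m.sum(),np.percentile(X[m],[2,98]).round(1),np.percentile(Y[m],[1,99]).round(1))
E
python3 - <<'E'
from m import *
for n in ("scene","wrist","top"):
    c=np.load(n+"2_c.npy",allow_pickle=True).item(); measure(n,c,np.load(n+"2_d.npy"),185)
print("first top"); c=np.load("top2_c.npy",allow_pickle=True).item(); measure("top0",c,np.load("top_d.npy"),500)
c=np.load("scene2_c.npy",allow_pickle=True).item(); measure("scene0",c,np.load("scene_d.npy"),500)
E
```

```text
scene arm -1 (-60, -52) 28 Y 3..97% [-47.1 -33.4] mid -40.2 Xmin -59.7 z 128.3
scene arm -1 (-50, -25) 70 Y 3..97% [-45.6 -35. ] mid -40.3 Xmin -49.1 z 123.8
scene arm 0 (-60, -52) 25 Y 3..97% [-3.5  8.6] mid 2.5 Xmin -59.8 z 128.0
scene arm 0 (-50, -25) 70 Y 3..97% [-2.8  7.4] mid 2.3 Xmin -48.9 z 123.8
scene arm 0 (22, 50) 73 Y 3..97% [-3.1  7. ] mid 2.0 Xmin 22.0 z 123.5
scene arm 1 (-60, -52) 32 Y 3..97% [39.2 51.4] mid 45.3 Xmin -59.8 z 127.4
scene arm 1 (-50, -25) 80 Y 3..97% [39.9 49.7] mid 44.8 Xmin -49.9 z 123.9
scene arm 1 (22, 50) 75 Y 3..97% [39.4 49.5] mid 44.5 Xmin 22.3 z 123.7
scene carrier 811 pct [-34.3  19.7] [-17.6  20.6] [-7.   1.2] [56.9 40.5] 0.1 zmin,max [191. 237.]
scene neigh -1 267 [-30.   19.7] [-58.7 -21.6]
scene neigh 1 454 [-29.3  23.2] [29.  63.5]
wrist arm -1 (-60, -52) 106 Y 3..97% [-49.2 -35.5] mid -42.4 Xmin -59.9 z 129.1
wrist arm -1 (-50, -25) 228 Y 3..97% [-47.1 -37.3] mid -42.2 Xmin -49.9 z 124.4
wrist arm -1 (22, 50) 255 Y 3..97% [-47.4 -37.5] mid -42.4 Xmin 22.3 z 124.6
wrist arm 0 (-60, -52) 93 Y 3..97% [-6.7  5.7] mid -0.5 Xmin -59.8 z 128.8
[... 1488 characters left out ...]
127.7
scene0 arm -1 (-50, -25) 73 Y 3..97% [-45.3 -35.1] mid -40.2 Xmin -49.8 z 123.6
scene0 arm -1 (22, 50) 71 Y 3..97% [-46. -35.] mid -40.5 Xmin 22.5 z 123.5
scene0 arm 0 (-60, -52) 26 Y 3..97% [-3.5  9.3] mid 2.9 Xmin -59.9 z 127.8
scene0 arm 0 (-50, -25) 76 Y 3..97% [-2.8  7.7] mid 2.4 Xmin -49.7 z 123.9
scene0 arm 0 (22, 50) 71 Y 3..97% [-3.4  7.5] mid 2.1 Xmin 22.5 z 123.5
scene0 arm 1 (-60, -52) 25 Y 3..97% [39.9 51.3] mid 45.6 Xmin -59.8 z 127.8
scene0 arm 1 (-50, -25) 80 Y 3..97% [39.1 49.9] mid 44.5 Xmin -49.7 z 123.6
scene0 arm 1 (22, 50) 72 Y 3..97% [39.5 49.4] mid 44.4 Xmin 22.3 z 123.5
scene0 neigh -1 262 [-29.7  19.8] [-59.1 -21.7]
scene0 neigh 1 455 [-29.2  23.9] [28.8 63.5]
```

Request:
carry_out --motion '[[[-0.0005,-0.002,0.01,0],[-0.001,-0.005,0.025,0],[-0.0015,-0.0065,0.04,0],[-0.0015,-0.0065,0.048,0],[-0.0015,-0.0065,0.048,0]]]'

```text
time: 7.18
position: [521.4, 162.8, 261.1]
eef_rot: [2.321, -2.115, -0.001]
force: [0.4, -1.3, -1.8]
grip_width: 0.272
grasp_force: 25.0
```

Request:
carry_out --motion '[[[0,0,0,0],[0,0,0,0],[0,0,0,0],[0,0,0,0],[0,0,0,0]]]'

```text
time: 7.8
position: [521.8, 163.0, 262.1]
eef_rot: [-2.322, 2.116, 0.0]
force: [0.5, 0.5, -3.3]
grip_width: 0.271
grasp_force: 25.0
```

```bash
python3 - <<'E'
from m import *
o=sensors.get_obs();P=o["position"];print(o["time"],P,o["force"],"rack TCP",rk(P))
for n in ("scene","wrist"):
    c=optics.camera_params(n); p,d=optics.capture(n); cv2.imwrite(f"pics/{n}3.png",p);np.save(n+"3_d.npy",d)
    measure(n,c,d,P[2]-124)
    W=cloud(c,d);q=rk(W);Z=W[...,2];B=P[2]-120
    m=(abs(q[...,0])<45)&(abs(q[...,1])<24)&(Z>B+42)&(Z<B+54); r=cv2.minAreaRect(np.float32(q[m]));print(n,"boxtops",m.sum(),r)
E
```

```text
7.8 [521.75638768 163.00243896 262.12617539] [ 0.49850652  0.53900356 -3.3138748 ] rack TCP [1.84293061 0.83269942]
scene arm -1 (-60, -52) 26 Y 3..97% [-45.9 -33.4] mid -39.6 Xmin -60.0 z 128.1
scene arm -1 (-50, -25) 74 Y 3..97% [-45.3 -34.9] mid -40.1 Xmin -49.7 z 123.8
scene arm 0 (-60, -52) 23 Y 3..97% [-2.6  8.7] mid 3.1 Xmin -60.0 z 127.8
scene arm 0 (-50, -25) 77 Y 3..97% [-2.8  7.8] mid 2.5 Xmin -49.4 z 123.8
scene arm 1 (-60, -52) 23 Y 3..97% [39.6 51.8] mid 45.7 Xmin -59.2 z 127.9
scene arm 1 (-50, -25) 79 Y 3..97% [39.3 49.5] mid 44.4 Xmin -49.7 z 123.6
scene arm 1 (22, 50) 78 Y 3..97% [39.6 49.5] mid 44.5 Xmin 22.2 z 123.7
scene carrier 795 pct [-28.   26.4] [-16.1  22.2] [0.2 2.5] [57.9 40.4] 0.2 zmin,max [143. 190.]
scene neigh -1 261 [-29.9  15.6] [-58.9 -21.7]
scene neigh 1 448 [-29.5  22.4] [28.4 63.4]
scene boxtops 340 ((0.5932102203369141, 2.3024044036865234), (39.9876594543457, 57.00537109375), 89.62720489501953)
wrist arm -1 (-60, -52) 140 Y 3..97% [-49.2 -36.4] mid -42.8 Xmin -60.0 z 129.0
wrist arm -1 (-50, -25) 307 Y 3..97% [-47.3 -37.7] mid -42.5 Xmin -49.9 z 124.4
wrist arm -1 (22, 50) 357 Y 3..97% [-47.6 -37.9] mid -42.7 Xmin 22.1 z 124.6
wrist arm 0 (-60, -52) 131 Y 3..97% [-6.7  6.3] mid -0.2 Xmin -59.9 z 128.9
wrist arm 0 (-50, -25) 183 Y 3..97% [-4.9  4.4] mid -0.3 Xmin -50.0 z 124.6
wrist arm 0 (22, 50) 151 Y 3..97% [-5.1  4.3] mid -0.4 Xmin 35.8 z 124.3
wrist arm 1 (-60, -52) 117 Y 3..97% [35.8 47. ] mid 41.4 Xmin -59.7 z 129.1
wrist arm 1 (-50, -25) 159 Y 3..97% [37.5 45.9] mid 41.7 Xmin -50.0 z 124.6
wrist arm 1 (22, 50) 121 Y 3..97% [37.2 45.3] mid 41.2 Xmin 37.5 z 124.7
wrist carrier 1820 pct [-25.6  28.4] [-20.2   9.2] [ 1.5 -2.2] [56.2 36.3] 0.1 zmin,max [146. 190.]
wrist neigh -1 742 [-26.4  26.1] [-62.7 -24.5]
wrist neigh 1 54 [-27.8  25.6] [25.1 27.6]
wrist boxtops 1936 ((1.4013938903808594, -1.0086631774902344), (37.963706970214844, 55.82381820678711), 89.6102294921875)
```

The scene camera puts the carrier 0.3 mm left of the arm and the wrist camera puts it 0.6 mm right, so it is centred. I'll lower it in steps and watch the force.

Request:
carry_out --motion '[[[0,0,0.008,0],[0,0,0.016,0],[0,0,0.024,0],[0,0,0.032,0],[0,0,0.032,0]]]'

```text
time: 8.52
position: [521.4, 162.8, 229.1]
eef_rot: [2.321, -2.115, -0.001]
force: [0.0, -0.2, -2.1]
grip_width: 0.272
grasp_force: 25.0
```

Request:
carry_out --motion '[[[0,0,0.008,0],[0,0,0.016,0],[0,0,0.024,0],[0,0,0.032,0],[0,0,0.035,0]]]'

```text
time: 9.15
position: [521.5, 162.8, 194.3]
eef_rot: [2.321, -2.115, -0.0]
force: [0.7, 1.3, -2.4]
grip_width: 0.273
grasp_force: 25.0
```

Request:
carry_out --motion '[[[0,0,0.006,0],[0,0,0.012,0],[0,0,0.018,0],[0,0,0.022,0],[0,0,0.022,0]]]'

```text
time: 9.78
position: [521.6, 162.9, 172.7]
eef_rot: [2.322, -2.116, -0.0]
force: [-0.3, 0.0, -2.1]
grip_width: 0.275
grasp_force: 25.0
```

Request:
carry_out --motion '[[[0,0,0.003,0],[0,0,0.006,0],[0,0,0.009,0],[0,0,0.009,0],[0,0,0.009,0]]]'

```text
time: 10.4
position: [521.8, 163.0, 164.1]
eef_rot: [-2.322, 2.116, -0.0]
force: [-0.5, -0.2, -2.9]
grip_width: 0.274
grasp_force: 25.0
```

Request:
carry_out --motion '[[[0,0,0.0005,0],[0,0,0.001,0],[0,0,0.0015,0],[0,0,0.0015,0],[0,0,0.0015,0]]]'

```text
time: 11.02
position: [521.8, 163.0, 162.6]
eef_rot: [2.322, -2.116, 0.0]
force: [-0.1, 0.6, -1.7]
grip_width: 0.272
grasp_force: 25.0
```

Request:
carry_out --motion '[[[0,0,0.0005,0],[0,0,0.001,0],[0,0,0.001,0],[0,0,0.001,0],[0,0,0.001,0]]]'

```text
time: 11.65
position: [521.8, 163.0, 161.6]
eef_rot: [-2.322, 2.116, -0.0]
force: [-0.3, -0.7, -1.8]
grip_width: 0.268
grasp_force: 25.0
```

Request:
carry_out --motion '[[[0,0,0.0005,0],[0,0,0.001,0],[0,0,0.001,0],[0,0,0.001,0],[0,0,0.001,0]]]'

```text
time: 12.28
position: [521.8, 163.0, 160.8]
eef_rot: [-2.322, 2.116, -0.0]
force: [-0.8, 0.3, 3.1]
grip_width: 0.27
grasp_force: 25.0
```

Contact came at TCP z of about 161 with a push of about 5 N. Now I slide toward the seen notch, which is −x on the rack and +y on the tool.

Request:
carry_out --motion '[[[0,0.001,0,0],[0,0.002,0,0],[0,0.003,0,0],[0,0.004,0,0],[0,0.005,0,0]]]'

```text
time: 12.9
position: [517.0, 162.7, 160.8]
eef_rot: [-2.322, 2.115, -0.0]
force: [1.9, 1.1, 1.4]
grip_width: 0.27
grasp_force: 25.0
```

Request:
carry_out --motion '[[[0,0.0005,0,0],[0,0.001,0,0],[0,0.0015,0,0],[0,0.002,0,0],[0,0.0025,0,0]]]'

```text
time: 13.52
position: [514.5, 162.4, 160.7]
eef_rot: [-2.322, 2.115, -0.0]
force: [3.4, 0.3, 2.8]
grip_width: 0.268
grasp_force: 25.0
```

Request:
carry_out --motion '[[[0,0.0005,0,0],[0,0.001,0,0],[0,0.0015,0,0],[0,0.0015,0,0],[0,0.0015,0,0]]]'

```text
time: 14.15
position: [512.8, 162.2, 160.7]
eef_rot: [-2.322, 2.116, -0.0]
force: [3.5, 1.3, 3.5]
grip_width: 0.271
grasp_force: 25.0
```

Request:
carry_out --motion '[[[0,0.0005,0,0],[0,0.001,0,0],[0,0.001,0,0],[0,0.001,0,0],[0,0.001,0,0]]]'

```text
time: 14.78
position: [511.9, 162.1, 160.6]
eef_rot: [-2.322, 2.116, -0.0]
force: [3.1, 0.1, 3.0]
grip_width: 0.274
grasp_force: 25.0
```

Request:
carry_out --motion '[[[0,0.0005,0,0],[0,0.001,0,0],[0,0.001,0,0],[0,0.001,0,0],[0,0.001,0,0]]]'

```text
time: 15.4
position: [510.7, 162.0, 160.5]
eef_rot: [2.322, -2.116, -0.0]
force: [2.9, 1.0, 4.8]
grip_width: 0.272
grasp_force: 25.0
```

Request:
carry_out --motion '[[[0,0.0005,0,0],[0,0.001,0,0],[0,0.001,0,0],[0,0.001,0,0],[0,0.001,0,0]]]'

```text
time: 16.02
position: [509.3, 161.6, 160.0]
eef_rot: [2.321, -2.115, -0.001]
force: [0.2, -0.3, -2.3]
grip_width: 0.275
grasp_force: 25.0
```

The push vanished at TCP x of about 509.5, so the hook is over the notch. I'll go about 0.8 mm further and lower gently.

Request:
carry_out --motion '[[[0,0.0005,0,0],[0,0.0008,0.0005,0],[0,0.0008,0.001,0],[0,0.0008,0.0015,0],[0,0.0008,0.0015,0]]]'

```text
time: 16.65
position: [509.0, 161.8, 159.0]
eef_rot: [2.322, -2.116, -0.0]
force: [-0.3, 0.8, -2.4]
grip_width: 0.273
grasp_force: 25.0
```

Request:
carry_out --motion '[[[0,0,0.0005,0],[0,0,0.001,0],[0,0,0.0015,0],[0,0,0.002,0],[0,0,0.002,0]]]'

```text
time: 17.27
position: [509.0, 161.8, 157.0]
eef_rot: [2.322, -2.116, -0.0]
force: [-0.0, 0.0, -2.1]
grip_width: 0.268
grasp_force: 25.0
```

Request:
carry_out --motion '[[[0,0,0.0005,0],[0,0,0.001,0],[0,0,0.0015,0],[0,0,0.002,0],[0,0,0.002,0]]]'

```text
time: 17.9
position: [509.0, 161.8, 155.0]
eef_rot: [2.322, -2.116, -0.0]
force: [-0.1, 0.2, -2.8]
grip_width: 0.275
grasp_force: 25.0
```

Request:
carry_out --motion '[[[0,0,0.0005,0],[0,0,0.001,0],[0,0,0.0015,0],[0,0,0.0015,0],[0,0,0.0015,0]]]'

```text
time: 18.52
position: [509.0, 161.8, 153.6]
eef_rot: [-2.322, 2.116, -0.0]
force: [0.6, 0.3, -2.2]
grip_width: 0.272
grasp_force: 25.0
```

Request:
carry_out --motion '[[[0,0,0.0005,0],[0,0,0.0008,0],[0,0,0.0008,0],[0,0,0.0008,0],[0,0,0.0008,0]]]'

```text
time: 19.15
position: [509.0, 161.8, 152.8]
eef_rot: [-2.322, 2.116, 0.0]
force: [0.4, 0.0, -1.6]
grip_width: 0.272
grasp_force: 25.0
```

Request:
carry_out --motion '[[[0,0,0.0005,0],[0,0,0.0008,0],[0,0,0.0008,0],[0,0,0.0008,0],[0,0,0.0008,0]]]'

```text
time: 19.77
position: [509.1, 161.8, 152.7]
eef_rot: [-2.322, 2.115, -0.0]
force: [-4.4, -0.0, 6.8]
grip_width: 0.273
grasp_force: 25.0
```

Seated: the hook dropped about 8.3 mm and hit the bottom. I'll relax slightly and check with the cameras before releasing.

Request:
carry_out --motion '[[[0,0,-0.0003,0],[0,0,-0.0005,0],[0,0,-0.0005,0],[0,0,-0.0005,0],[0,0,-0.0005,0]]]'

```text
time: 20.4
position: [509.1, 161.8, 152.7]
eef_rot: [-2.322, 2.116, -0.0]
force: [-3.7, -0.0, 5.5]
grip_width: 0.273
grasp_force: 25.0
```

```bash
python3 - <<'E'
from m import *
o=sensors.get_obs();print(o["time"],o["position"],o["force"],o["moment"])
c=optics.camera_params("scene"); p,d=optics.capture("scene"); measure("scene",c,d,33)
p2,_=optics.capture("wrist")
s=cv2.resize(p[150:290,150:330],None,fx=2.2,fy=2.2);t=cv2.resize(p2,(400,300)); 
o=np.zeros((308,800,3),np.uint8);o[:s.shape[0],:s.shape[1]]=s;o[:300,400:]=t;cv2.imwrite("pics/m4.png",o)
E
```

```text
20.4 [509.0697349  161.80206692 152.74500224] [-3.66850454 -0.01427954  5.52287353] [-0.07855355  1.40956045  0.02498396]
scene arm -1 (-60, -52) 25 Y 3..97% [-47.3 -32.8] mid -40.0 Xmin -59.7 z 127.8
scene arm 0 (-60, -52) 26 Y 3..97% [-2.1  9.2] mid 3.5 Xmin -59.6 z 128.5
scene arm 0 (-50, -25) 73 Y 3..97% [-3.   7.6] mid 2.3 Xmin -50.0 z 123.6
scene arm 0 (22, 50) 64 Y 3..97% [-2.   7.4] mid 2.7 Xmin 22.3 z 123.5
scene arm 1 (-60, -52) 25 Y 3..97% [39.3 51.5] mid 45.4 Xmin -59.8 z 128.1
scene arm 1 (-50, -25) 83 Y 3..97% [39.3 50. ] mid 44.6 Xmin -49.6 z 123.7
scene arm 1 (22, 50) 74 Y 3..97% [39.5 49.6] mid 44.5 Xmin 22.6 z 123.9
scene carrier 371 pct [-41.   11.2] [-15.7  21.6] [-12.3   3.3] [58.4 38.8] 1.6 zmin,max [34. 84.]
scene neigh -1 157 [-30.    8.3] [-59.  -28.6]
scene neigh 1 466 [-29.6  23.8] [22.  63.4]
```

View pics/m4.png

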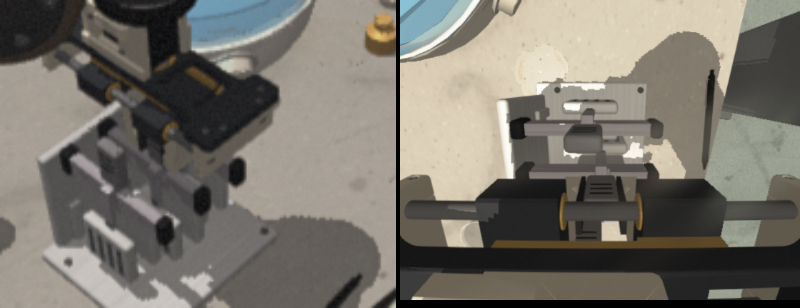

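Seated: the scene camera gives the carrier's underside at about 34 mm and its box tops at 84 mm, centred on the arm, with the neighbours unmoved. I'll unload the remaining push and open.

Request:
carry_out --motion '[[[0,0,-0.0003,0],[0,0,-0.0006,0],[0,0,-0.0006,0],[0,0,-0.0006,0],[0,0,-0.0006,0]]]'

```text
time: 21.12
position: [509.0, 161.8, 152.9]
eef_rot: [2.322, -2.116, -0.0]
force: [1.0, 0.4, -2.2]
grip_width: 0.273
grasp_force: 25.0
```

Request:
carry_out --motion '[[[0,0,0,0],[0,0,0,0],[0,0,0,0],[0,0,0,0],[0,0,0,0]]]' --gripper 0.3

```text
time: 21.75
position: [509.0, 161.8, 153.1]
eef_rot: [-2.322, 2.116, -0.0]
force: [-0.2, 0.1, 0.2]
grip_width: 0.694
grasp_force: 0.0
```

Request:
carry_out --motion '[[[0,0,0,0],[0,0,-0.005,0],[0,0,-0.015,0],[0,0,-0.03,0],[0,0,-0.05,0]]]'

```text
time: 22.38
position: [509.0, 161.8, 204.3]
eef_rot: [-2.322, 2.116, -0.0]
force: [0.8, -0.1, 0.3]
grip_width: 0.702
grasp_force: 0.0
```

Request:
carry_out --motion '[[[0,0,-0.03,0],[0,0,-0.06,0],[0,0,-0.09,0],[0,0,-0.1,0],[0,0,-0.1,0]]]'

```text
time: 23.0
position: [509.1, 161.9, 303.8]
eef_rot: [-2.321, 2.115, -0.0]
force: [-1.5, -0.6, -0.1]
grip_width: 0.699
grasp_force: 0.0
```

```bash
python3 - <<'E'
from m import *
o=sensors.get_obs();print(o["time"],o["position"],o["force"],o["grip_width"])
c=optics.camera_params("scene"); p,d=optics.capture("scene"); measure("scene",c,d,33)
W=cloud(c,d);q=rk(W);Z=W[...,2]
m=(abs(q[...,0])<35)&(abs(q[...,1])<20)&(Z>150)&(Z<180);print("tab",m.sum(),W[m].max(0),cv2.minAreaRect(np.float32(q[m])))
p2,_=optics.capture("wrist")
s=cv2.resize(p[150:290,150:330],None,fx=2.2,fy=2.2);t=cv2.resize(p2,(400,300)); 
o=np.zeros((308,800,3),np.uint8);o[:s.shape[0],:s.shape[1]]=s;o[:300,400:]=t;cv2.imwrite("pics/m5.png",o)
E
```

```text
23.0 [509.06806054 161.92455291 303.8322142 ] [-1.50629482 -0.5848764  -0.05363816] 0.6993795831884903
scene arm -1 (-60, -52) 25 Y 3..97% [-45.7 -33.3] mid -39.5 Xmin -59.7 z 127.9
scene arm -1 (-50, -25) 72 Y 3..97% [-45.4 -34.6] mid -40.0 Xmin -49.8 z 124.1
scene arm -1 (22, 50) 62 Y 3..97% [-45.8 -35.3] mid -40.6 Xmin 22.2 z 123.7
scene arm 0 (-60, -52) 27 Y 3..97% [-2.9  9.4] mid 3.3 Xmin -59.7 z 127.7
scene arm 0 (-50, -25) 76 Y 3..97% [-2.7  7.5] mid 2.4 Xmin -49.8 z 123.8
scene arm 0 (22, 50) 72 Y 3..97% [-2.7  7.2] mid 2.2 Xmin 22.2 z 123.8
scene arm 1 (-60, -52) 28 Y 3..97% [39.4 51.6] mid 45.5 Xmin -59.6 z 128.0
scene arm 1 (-50, -25) 83 Y 3..97% [39.5 50. ] mid 44.7 Xmin -49.9 z 123.7
scene arm 1 (22, 50) 82 Y 3..97% [39.5 50.1] mid 44.8 Xmin 22.6 z 123.7
scene carrier 371 pct [-41.3  10.6] [-15.5  21.8] [-12.8   2.9] [57.7 39.5] 0.1 zmin,max [35. 84.]
scene neigh -1 213 [-30.    8.7] [-58.2 -28. ]
scene neigh 1 456 [-29.9  23.5] [22.1 63.4]
tab 165 [519.20200839 169.5451029  175.73404132] ((-12.968547821044922, 2.236874580383301), (12.755976676940918, 24.707691192626953), 85.81676483154297)
```

View pics/m5.png

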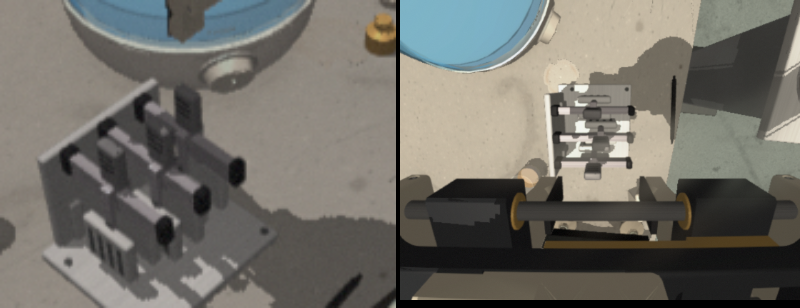

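All three carriers hang upright on the rack. The middle one's tab top is at about 175 mm, level with its neighbours, and the gripper is clear.

```bash
python3 -c "
from workcell import workorder
print(workorder.finish_job())"
```

```text
the job is handed in; nothing more can be done
None
```

The carrier hangs upright with its hook fully down in the middle arm's notch, both neighbours are in their places, the gripper is clear, and I handed the job in at about 23 s (no verdict was returned).

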